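Give three mixed-up pots their own lids

ROBOT

A 6-joint arm with a two-finger parallel gripper is mounted at the origin on the work surface. World frame = base frame: x ahead of the robot, y to its left, z up, the work surface at z = 0. Lengths are in mm, angles in rad, forces in N, time in s.
With the tool pointing down it reaches from about 400 to 825 mm from the base axis. Payload 7 kg.
Tool frame: the origin (TCP) lies at the very end of the fingers, on their centre line; the grasp point (between the pads) lies 19 mm behind it; z points along the fingers, y is the line along which they close (so a half turn about z gives the same grasp; the last joint's range is limited). The gripper opens to 88 mm and grips with 3 to 60 N. Pads are 19 mm wide; open, the fingers measure 130 mm over their backs; the gripper's body (78 mm by 193 mm) begins 47 mm behind the grasp point.
Start: joints at [1.503, 0.359, 0.012, 0, -1.224, -0.288], TCP at [235.137, 632.697, 226.561] pointing down, gripper open.
Joint ranges: [-3.07, 3.07], [-1.43, 2.12], [-1.02, 1.25], [-3.03, 1.67], [-3.05, -0], [-3.03, 3.03]. Speed limits (rad/s): [2.39, 2.39, 3.01, 3.14, 3.14, 3.14].

INTERFACE

Orientations are given as a unit quaternion [x, y, z, w].
In Python, from plant import bot gives the robot as it stands. Calls block until the motion is done:
- bot.move_ptp(position, orientation): joint-space move of the TCP to a pose.
- bot.line_to(position, velocity=150, ori=None): straight line of the TCP; ori=None keeps the orientation; velocity is the mean speed in mm/s.
- bot.move_joints(angles): joint-space move.
- bot.move_gripper(opening, force=None): finger opening in mm; force is the grip in N (None keeps the last); returns when the fingers have stopped.
- bot.pause(seconds).
- bot.solve_ik(position, orientation): joint angles nearest the present ones, or None.
- bot.read_state(): the state.
- bot.camera(name): name is "side" or "top"; returns the picture (400x640x3 uint8, red, green, blue); there is no depth.
- bot.get_calibration(name): a dict with "fx", "fy", "cx", "cy" (pixels), "view" (4x4, takes a point from world to camera coordinates). Camera axes: x right, y up, looking along -z (the intrinsics and any distortion apply to the point x, -y, -z); pixel columns grow to the right and rows downward; lengths in mm; the calibration is good to about 2 mm. A picture is of the moment at which its call begins. get_calibration takes no time and is no camera call.
A pose or a line that the arm cannot do raises bot.Unreachable and nothing moves.
- bot.close_job(): hands the job in; it is judged then, once.
The state is a dict: "t": time; "joint_pos": joint angles; "qvel": joint speeds; "tau": joint torques, N m; "tcp_pos": TCP position; "eef_rot": TCP orientation; "contact_force": force on the tool from outside, world axes, zero at the start; "moment": the same for the moment, N m; "width": finger opening in mm; "finger_force": force on a finger pad.
Only numpy, scipy, OpenCV 4.12 (cv2) and the standard library are available. Lean on these libraries where they do the work, as an engineer would, in place of code of your own. Each camera call takes 0.05 s, during which the arm holds its last target. There are 200 camera calls.

TASK

The three wooden lids have been put on the wrong porcelain pots. Put every lid on the pot of its own shape, round, square and oblong, seated on the rim and lined up with it; a lid that has to wait may be laid down only on the empty cork coaster, never on the inky felt or the paper. Set the lids down without dropping them, the right way up, and leave the pots, the coaster and everything else where they stand.

Things in the scene. Friction and masses are not known exactly. Their poses are not given: they have to be found in the camera images.
- round_lid: Dark hardwood lid, 70 to 80 g, plate 8 mm thick. Under the plate a round locating boss, 36 mm across and 6 mm deep, drops loosely into the mouth of any of the pots. Origin: centre of the plate's underside (the face that rests on a rim), z up. Round plate, 87 mm across, edge bevelled; round knob in its middle, 20 mm across, from 8 to 36 mm above the origin. Starts on the oblong pot.
- square_lid: Dark hardwood lid, 70 to 80 g, plate 8 mm thick. Under the plate a round locating boss, 36 mm across and 6 mm deep, drops loosely into the mouth of any of the pots. Origin: centre of the plate's underside (the face that rests on a rim), z up. Square plate, 80 x 80 mm; a bar knob in its middle, 36 mm long (along x) and 14 mm wide (along y), from 8 to 36 mm above the origin. Starts on the round pot.
- oblong_lid: Dark hardwood lid, 70 to 80 g, plate 8 mm thick. Under the plate a round locating boss, 36 mm across and 6 mm deep, drops loosely into the mouth of any of the pots. Origin: centre of the plate's underside (the face that rests on a rim), z up. Oblong plate, 106 mm (along x) x 68 mm (along y); a bar knob in its middle, 50 mm long (along x) and 14 mm wide (along y), from 8 to 36 mm above the origin. Starts on the square pot.
- round_pot: White porcelain pot, round, 85 mm across and 50 mm high, mouth 70 mm across, about 0.45 kg, loose on the felt. Origin: centre of its underside, on the felt; z up.
- square_pot: White porcelain pot, square, 77 x 77 mm and 56 mm high, mouth 62 x 62 mm, about 0.5 kg, loose on the felt. Origin: centre of its underside, on the felt; x and y parallel to its sides, z up.
- oblong_pot: White porcelain pot, oblong, 102 mm (along x) x 64 mm (along y) and 44 mm high, mouth 88 x 50 mm, about 0.5 kg, loose on the felt. Origin: centre of its underside, on the felt; z up.
- coaster: Flat round cork coaster, 120 mm across and 10 mm thick, loose on the felt, empty at the start: the free spot. Origin: centre of its underside, z up. A lid lying on it rests on its boss, so that the lid's origin is 16 mm above the coaster's.
- inkstone: Grey inkstone, 100 mm (x) x 150 mm (y) x 30 mm high. Bystander. Origin: centre of its underside.
- cup: Small white porcelain cup, 72 mm across the rim, 52 mm high. Bystander. Origin: centre of its underside.
- brush_rest: Blue porcelain brush rest, 112 mm (y) long, 24 mm (x) wide, 40 mm high, with a 205 mm writing brush lying across it along x. Bystander. Origin: centre of the rest's underside.
Not all that is in view belongs to the job. Leave any orange or turquoise look-alike of the square_pot alone.

How it is judged (in metres and radians):
On the way:
1. one of the lids has been laid on the empty coaster and let go (((horizontal distance between round_lid and coaster below 0.045 m and z of round_lid in the frame of coaster below 0.02 m and contact force between round_lid and coaster above 0.1 N and contact force between round_lid and the fingers below 0.05 N and linear speed of round_lid below 0.02 m/s) or (horizontal distance between square_lid and coaster below 0.045 m and z of square_lid in the frame of coaster below 0.02 m and contact force between square_lid and coaster above 0.1 N and contact force between square_lid and the fingers below 0.05 N and linear speed of square_lid below 0.02 m/s) or (horizontal distance between oblong_lid and coaster below 0.045 m and z of oblong_lid in the frame of coaster below 0.02 m and contact force between oblong_lid and coaster above 0.1 N and contact force between oblong_lid and the fingers below 0.05 N and linear speed of oblong_lid below 0.02 m/s))), for 0.2 s.
At the end, for the whole second after the job is handed in: Each lid rests on the rim of the pot of its own shape, upright, released and at rest, its centre within 10 mm of the pot's; the oblong lid's long side and the square lid's sides lie within 0.2 rad of their pot's (horizontal distance between round_lid and round_pot below 0.01 m and z of round_lid in the frame of round_pot between 0.047 and 0.053 m and angle between each of round_lid, square_lid, oblong_lid's own z axis and vertical below 0.08 rad and linear speed of each of round_lid, square_lid, oblong_lid below 0.02 m/s and contact force between round_lid and round_pot above 0.1 N and horizontal distance between square_lid and square_pot below 0.01 m and z of square_lid in the frame of square_pot between 0.053 and 0.059 m and contact force between square_lid and square_pot above 0.1 N and (angle between the x axis of square_lid and the x axis of square_pot, either way round below 0.2 rad or angle between the x axis of square_lid and the y axis of square_pot, either way round below 0.2 rad) and horizontal distance between oblong_lid and oblong_pot below 0.01 m and z of oblong_lid in the frame of oblong_pot between 0.041 and 0.047 m and contact force between oblong_lid and oblong_pot above 0.1 N and angle between the x axis of oblong_lid and the x axis of oblong_pot, either way round below 0.2 rad); the robot touches nothing.
It fails at once if a lid is laid or dropped on the felt or the paper (its plate's underside lower than 12 mm) (height (world z) of any of round_lid, square_lid, oblong_lid below 0.012 m).
It fails at once if a lid is tipped over (more than 0.7 rad) (angle between any of round_lid, square_lid, oblong_lid's own z axis and vertical above 0.7 rad).
It fails at once if a lid is dropped (it falls free by more than about 20 mm, faster than 0.6 m/s out of the fingers) ((linear speed of round_lid above 0.6 m/s and contact force between round_lid and the fingers below 0.02 N) or (linear speed of square_lid above 0.6 m/s and contact force between square_lid and the fingers below 0.02 N) or (linear speed of oblong_lid above 0.6 m/s and contact force between oblong_lid and the fingers below 0.02 N)).
It fails at once if a pot or the coaster is shifted by more than 30 mm (distance of any of round_pot, square_pot, oblong_pot, coaster from where it was at the start of the episode above 0.03 m).
It fails at once if the inkstone, the cup or the brush rest is moved by more than 15 mm (distance of any of inkstone, cup, brush_rest from where it was at the start of the episode above 0.015 m).
It also fails if it takes over 102 s, if anything falls off the work surface, if the arm or the gripper's body presses on something with over 40 N, if the wrist force passes 120 N, or if a joint passes its speed limit or range.

## Working session

There is one attempt and no reset: what is moved stays moved. The work goes in short steps, each a Python script; the robot and the scene stay as the last script left them, time stands still between calls to the robot, and variables do not carry over. Pictures are saved under pics/ and viewed, at most 14 in all, crops included, and the job is handed in when it is done.

```bash
mkdir -p pics; ls; python3 - <<'E'
from plant import bot
import cv2
for n in ("top","side"):
    cv2.imwrite(f"pics/{n}0.png",bot.camera(n)[:,:,::-1]); c=bot.get_calibration(n); print(n,c)
s=bot.read_state(); print(s["t"],s["eef_rot"],s["width"])
E
```

```text
pics
top {'fx': 370.4713167612204, 'fy': 370.4713167612204, 'cx': 320.0631650990616, 'cy': 198.04569485024297, 'view': array([[-2.19015888e-02, -9.99748988e-01, -4.72034424e-03,
         2.55156313e+01],
       [ 9.87305129e-01, -2.23714487e-02,  1.57251713e-01,
        -5.94800413e+02],
       [-1.57317842e-01, -1.21635772e-03,  9.87547273e-01,
        -8.21400941e+02],
       [ 0.00000000e+00,  0.00000000e+00,  0.00000000e+00,
         1.00000000e+00]])}
side {'fx': 409.8431478901179, 'fy': 409.8431478901179, 'cx': 310.92861365276315, 'cy': 201.76258932572125, 'view': array([[ 7.79923571e-01, -6.25794782e-01, -1.00056852e-02,
        -4.55224448e+02],
       [ 3.97231067e-01,  4.82585597e-01,  7.80588638e-01,
        -2.93404823e+02],
       [-4.83659697e-01, -6.12774047e-01,  6.24965011e-01,
        -8.44934850e+02],
       [ 0.00000000e+00,  0.00000000e+00,  0.00000000e+00,
         1.00000000e+00]])}
0.1 [ 9.84208972e-01 -1.77008875e-01 -5.99779056e-05  7.44617154e-04] 87.86558720327098
```

View pics/top0.png

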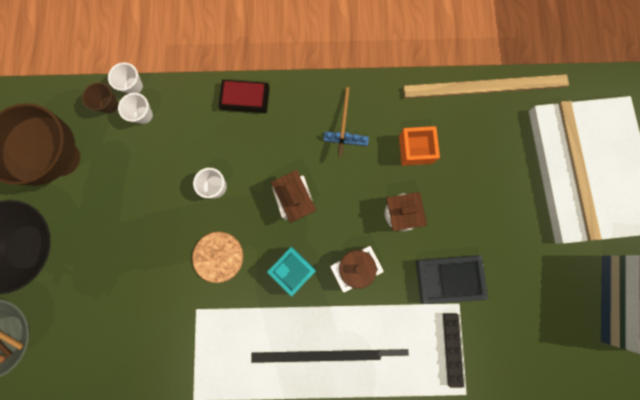

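View pics/side0.png

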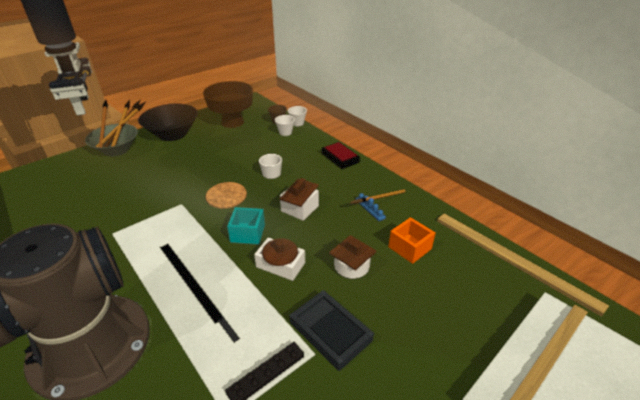

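Top view: the oblong lid is on the square pot at (293,196), the square lid on the round pot at (405,211) and the round lid on the oblong pot at (357,268). The coaster is at (218,257). The teal (291,271) and orange (420,145) boxes are look-alikes. An enlarged crop with brown masks comes next.

```bash
cat > h.py <<'E'
from plant import bot
import numpy as np, cv2
from scipy.spatial.transform import Rotation as R
def img(n): return bot.camera(n)[:,:,::-1].copy()
def ray(n,uv,z):
    c=bot.get_calibration(n); V=c["view"]; Rm,t=V[:3,:3],V[:3,3]
    uv=np.atleast_2d(np.asarray(uv,float))
    d=np.c_[(uv[:,0]-c["cx"])/c["fx"],-(uv[:,1]-c["cy"])/c["fy"],-np.ones(len(uv))]@Rm
    o=-Rm.T@t
    return (o+d*((z-o[2])/d[:,2])[:,None])[:,:2]
def proj(n,P):
    c=bot.get_calibration(n); p=c["view"][:3,:3]@np.asarray(P,float)+c["view"][:3,3]
    return np.array([c["cx"]+c["fx"]*p[0]/-p[2], c["cy"]+c["fy"]*p[1]/p[2]])
def blob(mask,near,rad=45):
    m=np.zeros_like(mask); cv2.circle(m,tuple(int(v) for v in near),rad,255,-1)
    cs,_=cv2.findContours(mask&m,cv2.RETR_EXTERNAL,cv2.CHAIN_APPROX_NONE)
    return max(cs,key=cv2.contourArea)
def rect(n,cont,z):
    (c,s,a)=cv2.minAreaRect(ray(n,cont[:,0,:],z).astype(np.float32))
    if s[0]<s[1]: s=s[::-1]; a+=90
    return np.round(c,1),np.round(s,1),(a+90)%180-90   # angle (deg) of long side in world
def brown(im):
    h=cv2.cvtColor(im,cv2.COLOR_BGR2HSV); return cv2.inRange(h,(0,70,25),(14,255,190))
def white(im):
    h=cv2.cvtColor(im,cv2.COLOR_BGR2HSV); return cv2.inRange(h,(0,0,120),(179,60,255))
def cork(im):
    h=cv2.cvtColor(im,cv2.COLOR_BGR2HSV); return cv2.inRange(h,(5,80,120),(25,255,255))
def quat(yaw):  # tool down, closing line (tool y) at world angle yaw (rad), wrapped
    return R.from_matrix(np.c_[[np.sin(yaw),-np.cos(yaw),0],[np.cos(yaw),np.sin(yaw),0],[0,0,-1]]).as_quat()
E
python3 - <<'E'
from h import *
t=img("top"); s=img("side")
a=cv2.resize(t[160:310,260:440],None,fx=3.6,fy=3.6,interpolation=cv2.INTER_CUBIC)
cv2.imwrite("pics/c1.png",a)
b=brown(t)
bs=brown(s)
for nm,p,ps,z in (("obl",(293,196),(299,195),64),("sq",(405,211),(353,253),58),("rd",(357,268),(281,252),52)):
    print(nm,"top",rect("top",blob(b,p),z),"side",rect("side",blob(bs,ps),z))
print("coaster",rect("top",blob(cork(t),(218,257)),10),rect("side",blob(cork(s),(226,195)),10))
c=cv2.resize(s[170:290,235:385],None,fx=4,fy=4,interpolation=cv2.INTER_CUBIC)
cv2.imwrite("pics/c2.png",c)
E
```

```text
obl top (array([599.4,  74.4]), array([103.4,  65.8]), 23.764101028442383) side (array([599.9,  69.6]), array([112.5,  68.7]), 21.932710647583008)
sq top (array([ 558.2, -184.2]), array([78.7, 78.1]), 7.666038513183594) side (array([ 557.7, -188.6]), array([80.4, 79. ]), 8.412494659423828)
rd top (array([431.3, -68.3]), array([82.3, 81.2]), 24.579004287719727) side (array([428.6, -74.2]), array([85.8, 83.8]), 50.73094940185547)
coaster (array([464.7, 260.4]), array([121.9, 120.1]), 45.044097900390625) (array([465.2, 256.3]), array([123.7, 120.6]), -84.3507080078125)
```

View pics/c1.png

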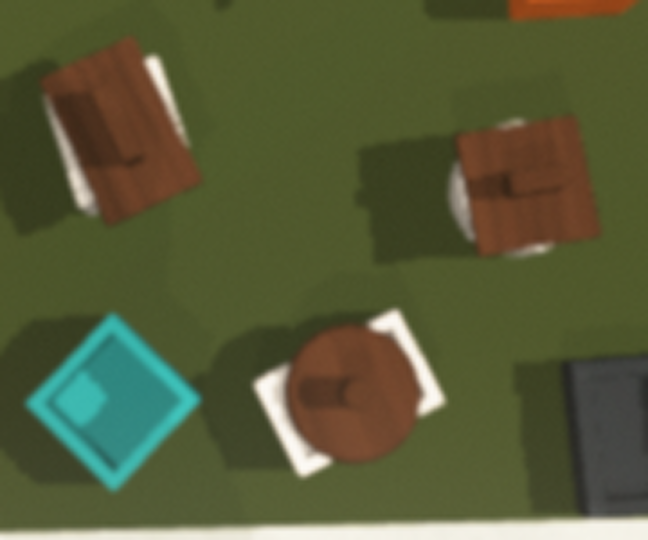

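View pics/c2.png

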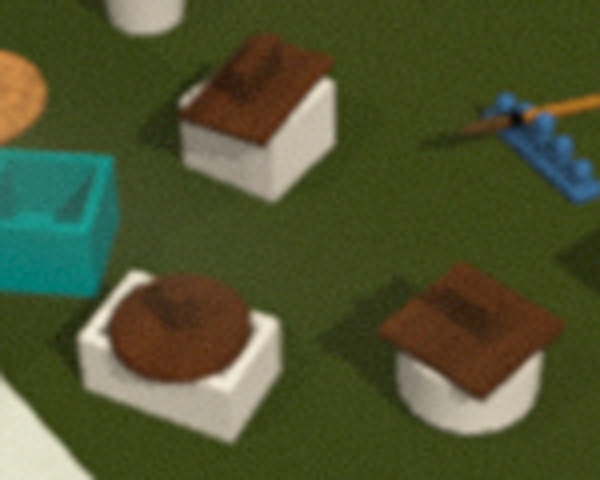

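The crops confirm the three white pots with their dark lids; the teal (open, crop (110,400)) and orange boxes are decoys. The square lid's bar runs left-right, along world y. First move: square lid to coaster.

```bash
cat >> h.py <<'E'
def best(p,yaw):
    c=[]
    for y in (yaw,yaw+np.pi,yaw-np.pi):
        q=bot.solve_ik(list(p),list(quat(y)))
        if q is not None: c.append((abs(q[5]),y))
    return list(quat(min(c)[1]))
H=170
def pick(xy,zo,yaw,open_=50):
    """lid origin at (xy,zo); close along world angle yaw"""
    o=best([*xy,H],yaw); bot.move_gripper(open_)
    bot.move_ptp([*xy,H],o)
    bot.line_to([*xy,zo+25],150); bot.line_to([*xy,zo+11],40)
    bot.move_gripper(0,20); w=bot.read_state()["width"]
    bot.line_to([*xy,zo+25],40); bot.line_to([*xy,H],150)
    s=bot.read_state(); print("picked w",w,s["width"],"F",np.round(s["contact_force"],1),"t",s["t"])
def place(xy,zo,yaw,open_=50):
    o=best([*xy,H],yaw); bot.move_ptp([*xy,H],o)
    bot.line_to([*xy,zo+25],150); bot.line_to([*xy,zo+12],25)
    f0=bot.read_state()["contact_force"][2]
    for k in range(4):
        if abs(bot.read_state()["contact_force"][2]-f0)>1.5: break
        bot.line_to([*xy,zo+11.4-.6*k],10)
    z=bot.read_state()["tcp_pos"][2]
    bot.move_gripper(open_); bot.pause(.2)
    bot.line_to([*xy,zo+60],100); bot.line_to([*xy,H],200)
    print("placed, tcp z-zo",z-zo,"t",bot.read_state()["t"])
E
python3 - <<'E'
from h import *
pick((558,-186.4),50,np.radians(8))
place((465,258.3),16,np.radians(8))
s=img("side"); t=img("top"); cv2.imwrite("pics/t1.png",t); cv2.imwrite("pics/s1.png",s)
print(bot.read_state()["joint_pos"])
for n,i,p in (("top",t,proj("top",(558,-186,50))),("side",s,proj("side",(558,-186,50)))):
    print(p,rect(n,blob(white(i),p,32),50))
E
```

```text
Traceback (most recent call last):
  File "h.py", line 39, in pick
    o=best([*xy,H],yaw); bot.move_gripper(open_)
  File "h.py", line 33, in best
    q=bot.solve_ik(list(p),list(quat(y)))
                                ~~~~^^^
  File "h.py", line 29, in quat
    return R.from_matrix(np.c_[[np.sin(yaw),-np.cos(yaw),0],[np.cos(yaw),np.sin(yaw),0],[0,0,-1]]).as_quat()
           ~~~~~~~~~~~~~^^^^^^^^^^^^^^^^^^^^^^^^^^^^^^^^^^^^^^^^^^^^^^^^^^^^^^^^^^^^^^^^^^^^^^^^^^
  File "scipy/spatial/transform/_rotation.pyx", line 1143, in scipy.spatial.transform._rotation.Rotation.from_matrix
ValueError: Non-positive determinant (left-handed or null coordinate frame) in rotation matrix 0: [[ 0.1391731   0.99026807  0.        ]
 [-0.99026807  0.1391731   0.        ]
 [ 0.          0.         -1.        ]].
```

```bash
python3 -c "
import cv2,numpy as np
t=cv2.imread('pics/t1.png')[130:330,150:470];s=cv2.imread('pics/s1.png')[130:330,170:490]
cv2.imwrite('pics/v1.png',cv2.resize(np.vstack([t,s]),(480,600),interpolation=cv2.INTER_CUBIC))"
```

```text
[ WARN:0@0.006] global loadsave.cpp:275 findDecoder imread_('pics/t1.png'): can't open/read file: check file path/integrity
Traceback (most recent call last):
TypeError: 'NoneType' object is not subscriptable
```

```bash
sed -i 's/\[np.sin(yaw),-np.cos(yaw),0\]/[-np.sin(yaw),np.cos(yaw),0]/' h.py
python3 - <<'E'
from h import *
pick((558,-186.4),50,np.radians(8))
place((465,258.3),16,np.radians(8))
s=img("side"); t=img("top"); cv2.imwrite("pics/t1.png",t); cv2.imwrite("pics/s1.png",s)
print(bot.read_state()["joint_pos"])
for n,i,p in (("top",t,proj("top",(558,-186,50))),("side",s,proj("side",(558,-186,50)))):
    print(p,rect(n,blob(white(i),p,32),50))
t=t[130:330,150:470];s=s[130:330,170:490]
cv2.imwrite('pics/v1.png',cv2.resize(np.vstack([t,s]),(480,600),interpolation=cv2.INTER_CUBIC))
E
```

```text
picked w 13.57314680491031 13.936321989126855 F [ 0.  -0.2 -1. ] t 7.3583
placed, tcp z-zo 11.05758118786018 t 13.4667
[ 8.75925801e-01  1.71308504e-01 -3.85108614e-01 -4.28134830e-04
 -1.01682562e+00 -7.36326025e-01]
[405.83542476 211.77726494] (array([ 559.1, -183. ]), array([90.9, 86.5]), 88.69831848144531)
[351.45268676 253.53499969] (array([ 548.8, -199.6]), array([117.5,  85.6]), 50.66688537597656)
```

View pics/v1.png

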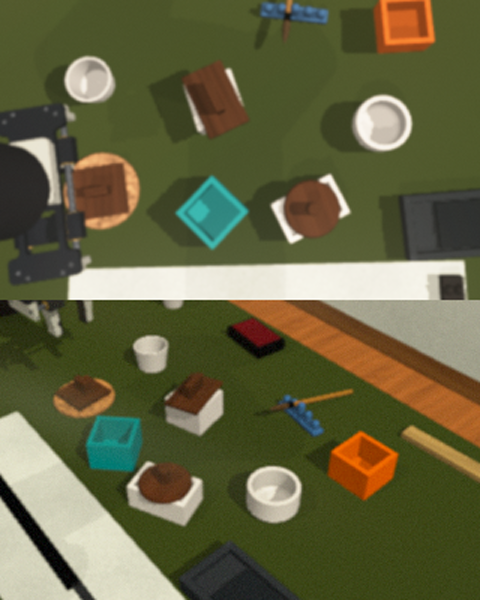

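Square lid is centred on the cork coaster and the emptied round pot is at view px (382,123). I'll locate its rim by fitting a circle to the far-side contour, where only the rim is seen.

```bash
cat >> h.py <<'E'
from scipy.optimize import least_squares
def rim(n,im,guess,z,size,th=0.,rad=34):
    """fit known rim outline (r,) or (a,b) to the contour points on the side away from the camera"""
    p=proj(n,(*guess,z)); P=ray(n,blob(white(im),p,rad)[:,0,:],z)
    V=bot.get_calibration(n)["view"]; cam=(-V[:3,:3].T@V[:3,3])[:2]
    d=np.array(guess)-cam; d/=np.linalg.norm(d)
    e=P-guess; P=P[(e@d)>0.25*np.linalg.norm(e,axis=1)]
    def res(x):
        q=P-x[:2]
        if len(size)==1: return np.hypot(*q.T)-size[0]
        c,s=np.cos(x[2]),np.sin(x[2]); q=np.abs(q@np.array([[c,-s],[s,c]]))-np.array(size)/2
        return np.where((q>0).all(1),np.hypot(*np.maximum(q,0).T),q.max(1))
    r=least_squares(res,[*guess,th],loss="soft_l1")
    return np.round(r.x[:2],1),round(np.degrees(r.x[2]),1),"rms",round(np.sqrt(np.mean(res(r.x)**2)),1),len(P)
E
python3 - <<'E'
from h import *
t=cv2.imread("pics/t1.png");s=cv2.imread("pics/s1.png")
for n,i in (("top",t),("side",s)):
    print(n,rim(n,i,(556,-185),50,(42.5,)),"rd lid",rect(n,blob(brown(i),proj(n,(430,-71,50)),45),52),
    "sq lid",rect(n,blob(brown(i),proj(n,(465,258,20)),40),24))
    cs,_=cv2.findContours(white(i),cv2.RETR_EXTERNAL,cv2.CHAIN_APPROX_NONE)
E
```

```text
top (array([ 559.7, -185.5]), np.float64(0.0), 'rms', np.float64(0.7), 46) rd lid (array([430.9, -68.6]), array([83.2, 81.2]), 25.37285041809082) sq lid (array([465.9, 258.4]), array([101.5,  84.1]), 8.074868202209473)
side (array([ 559.9, -186.7]), np.float64(0.0), 'rms', np.float64(0.8), 38) rd lid (array([428.4, -74.3]), array([85.2, 83.6]), 31.32940101623535) sq lid (array([465.9, 254. ]), array([98.1, 79.9]), -78.67254447937012)
```

```bash
python3 - <<'E'
from h import *
pick((429.8,-71.3),44,np.radians(90))
place((559.8,-186.1),50,np.radians(90))
bot.move_ptp([465,258.3,200],best([465,258.3,200],np.radians(8)))
s=img("side"); t=img("top"); cv2.imwrite("pics/t2.png",t); cv2.imwrite("pics/s2.png",s)
for n,i in (("top",t),("side",s)):
    for th in (-60,30): print(n,rim(n,i,(429,-71),44,(102,64),np.radians(th),40),rect(n,blob(white(i),proj(n,(430,-71,44)),40),44))
    print("rd lid",rect(n,blob(brown(i),proj(n,(559,-186,55)),40),58),"obl",rect(n,blob(brown(i),proj(n,(599,72,64)),45),64))
t=t[130:330,150:470];s=s[130:330,170:490]
cv2.imwrite('pics/v2.png',cv2.resize(np.vstack([t,s]),(480,600),interpolation=cv2.INTER_CUBIC))
E
```

```text
picked w 18.93880060060515 19.56723751189935 F [ 0.2  0.3 -0.7] t 18.7917
placed, tcp z-zo 11.123117015324802 t 23.4917
top (array([430.5, -68.8]), np.float64(-64.8), 'rms', np.float64(0.6), 48) (array([430.8, -67.2]), array([106.7,  68.8]), -64.3168888092041)
top (array([455.8, -77.9]), np.float64(25.0), 'rms', np.float64(0.6), 48) (array([430.8, -67.2]), array([106.7,  68.8]), -64.3168888092041)
rd lid (array([ 559.8, -184.1]), array([83.1, 81.8]), -47.24858856201172) obl (array([599.2,  74.4]), array([103. ,  65.9]), 24.327394485473633)
side (array([432.2, -67.5]), np.float64(-64.0), 'rms', np.float64(0.9), 44) (array([422.2, -82.8]), array([123.3,  98.9]), -64.82242202758789)
side (array([407.1, -58.7]), np.float64(384.1), 'rms', np.float64(4.3), 44) (array([422.2, -82.8]), array([123.3,  98.9]), -64.82242202758789)
rd lid (array([ 559.4, -188.8]), array([84.8, 80. ]), 50.7309684753418) obl (array([600.3,  69.4]), array([113.1,  67.5]), 23.58248519897461)
```

View pics/v2.png

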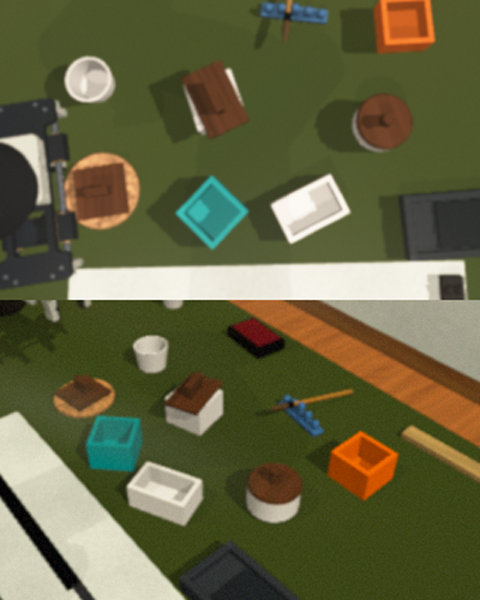

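Round lid sits on the round pot at (383,121) and the empty oblong pot is at (310,208). Next: oblong lid onto it.

```bash
python3 - <<'E'
from h import *
pick((599.8,71.9),56,np.radians(114))
place((431.3,-68.2),44,np.radians(25.5))
bot.move_ptp([465,258.3,200],best([465,258.3,200],np.radians(8)))
s=img("side"); t=img("top"); cv2.imwrite("pics/t3.png",t); cv2.imwrite("pics/s3.png",s)
for n,i in (("top",t),("side",s)):
    print(n,rim(n,i,(600,72),56,(77,77),np.radians(15),36),rect(n,blob(white(i),proj(n,(600,72,56)),36),56))
    print("obl",rect(n,blob(brown(i),proj(n,(431,-68,50)),45),52))
t=t[130:330,150:470];s=s[130:330,170:490]
cv2.imwrite('pics/v3.png',cv2.resize(np.vstack([t,s]),(480,600),interpolation=cv2.INTER_CUBIC))
E
```

```text
picked w 13.683943679266262 14.168583985008654 F [-0.2 -0.4 -1.3] t 30.9083
placed, tcp z-zo 10.999558910816276 t 36.3
top (array([601.4,  76.5]), np.float64(17.8), 'rms', np.float64(0.9), 54) (array([597.7,  75.2]), array([87.1, 81.2]), 17.559814453125)
obl (array([430.8, -68.6]), array([103.6,  65.4]), -65.10024452209473)
side (array([601.5,  75.3]), np.float64(17.7), 'rms', np.float64(1.2), 34) (array([583.2,  51.8]), array([130.8, 115.8]), 18.247915267944336)
obl (array([429.2, -72.4]), array([106.7,  68.9]), -63.27971649169922)
```

View pics/v3.png

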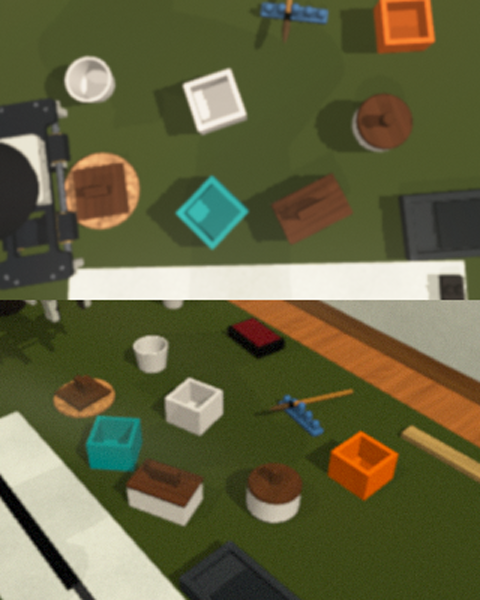

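Oblong lid is aligned on its pot at (312,208) and the empty square pot is at (215,101). Last: square lid from coaster to square pot.

```bash
python3 - <<'E'
from h import *
pick((465,258.3),16,np.radians(8))
place((601.4,75.9),56,np.radians(17.8))
bot.move_ptp([465,258.3,200],best([465,258.3,200],np.radians(8)))
s=img("side"); t=img("top")
for n,i in (("top",t),("side",s)):
    for k,g,z in (("sq",(600,75),64),("rd",(560,-186),58),("obl",(431,-68),52)): print(n,k,rect(n,blob(brown(i),proj(n,(*g,z)),45),z))
t=t[130:330,150:470];s=s[130:330,170:490]
cv2.imwrite('pics/v4.png',cv2.resize(np.vstack([t,s]),(480,600),interpolation=cv2.INTER_CUBIC))
E
```

```text
picked w 13.63556252883231 13.773269674217875 F [ 0.2 -0.7 -1.1] t 41.8083
placed, tcp z-zo 11.078345315007681 t 46.6917
top sq (array([599.1,  76.5]), array([78.8, 76. ]), 17.911991119384766)
top rd (array([ 559.3, -183.6]), array([83.7, 80.5]), -2.9053878784179688)
top obl (array([430.8, -68.7]), array([103.6,  65.4]), -65.10029792785645)
side sq (array([598. ,  72.3]), array([81.3, 81. ]), 16.843141555786133)
side rd (array([ 559.3, -189.2]), array([85. , 79.7]), 48.52406692504883)
side obl (array([429.7, -72.6]), array([107.1,  69.2]), -64.21805572509766)
```

View pics/v4.png

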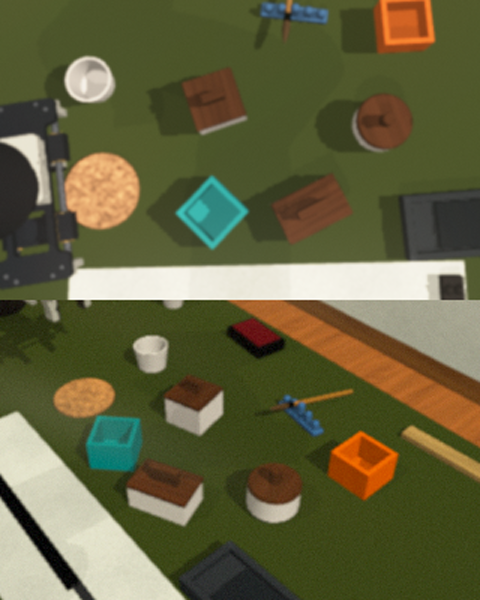

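All three lids are seated and centred within a few mm, and the coaster is empty again at (101,190). Handing in.

```bash
python3 -c "
from plant import bot
print(bot.close_job())"
```

```text
the job is handed in; nothing more can be done
None
```

I handed the job in at about 49 s of robot time: every lid is on the pot of its own shape, by camera within about 4 mm of centre and 2° of its pot. The hand-in call returned no verdict.

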